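Snap the storage-box lid down all round

ROBOT

A 7-joint arm with a two-finger parallel gripper is mounted at the origin on a cart in front of the work surface, level with it; the furniture and walls round the work are solid. World frame = base frame: x ahead of the robot, y to its left, z up, the work surface at z = 0. Lengths are in m, angles in rad, forces in N, time in s.
With the tool pointing down it reaches from about 0.425 to 0.925 m from the base axis. Payload 6.8 kg.
Tool frame: the origin (TCP) lies at the very end of the fingers, on their centre line; the grasp point (between the pads) lies 19 mm behind it; z points along the fingers, y is the line along which they close (so a half turn about z gives the same grasp; the last joint's range is limited). The gripper opens to 85 mm and grips with 20 to 120 N. Pads are 22 mm wide; open, the fingers measure 114 mm over their backs; the gripper's body (76 mm by 85 mm) begins 54 mm behind the grasp point. The pads swing forward as they close: fully open they stand 13 mm farther back than shut.
Start: joints at [1.009, 0.477, 0.022, 1.555, -0.011, 1.109, -0.083], TCP at [0.296, -0.607, 0.21] pointing down, gripper open.
Joint ranges: [-2.96, 2.96], [-0.34, 2.1], [-1.41, 1.46], [0.24, 2.44], [-1.37, 4.51], [0.17, 1.92], [-2.96, 2.96]. Speed limits (rad/s): [2.39, 2.39, 3.14, 3.14, 3.14, 3.14, 3.14].

INTERFACE

Orientations are given as a rotation vector (axis times angle).
In Python, from bench import r gives the robot as it stands.
- The arm moves only by the shell command python3 -m jog 'ROWS' [FORCE]. ROWS is JSON, a list of rows, each an object of numbers: "fingers": the finger opening in m, from 0 to 0.0854; "x", "y", "z": the shift along the tool's x, y, z in m; "rx", "ry", "rz": the turn, a rotation vector about the tool's x, y, z in degrees. In form: [{"fingers": .., "x": .., "y": .., "z": .., "rx": .., "ry": .., "rz": ..}, ...]. A call has 1 to 8 rows; each row shifts and turns the commanded pose from where the row before left it, along the tool's axes as they then stand; what a row does not reach is not made up. A row lasts 1/8 s, in which the tool goes at most 62.5 mm and 10.7 degrees, less where a joint would pass 70% of its speed; a pose out of reach is approached as far as the arm can. A call is refused whole if a number of a shift passes 0.0625 or a number of a turn 10.7, either way. A call with a gripper value outside its range is refused whole. The fingers move at their own pace and stop on an object; FORCE is the grip in N (left out, the last holds). Time passes only in rows, so rows that do not move let the fingers close. It gives the time, the measured TCP pose, the force, the opening and the grip force at its end, in the units of the state.
- r.get_obs(): the state, without advancing time (a new reading comes with each control period).
- r.grab_frame(name): name is "scene" or "top" or "wrist"; returns (picture, depth): 480x640x3 uint8, red, green, blue; 480x640 float32, m along the optical axis (not along the pixel's ray), 0 where there is no reading.
- r.get_calibration(name): a dict with "mtx" (3x3 intrinsics, pixels), "extrinsics" (4x4, takes a point from camera to world coordinates). Camera axes: x right, y down, z forward; pixel columns grow to the right and rows downward; lengths in m; the calibration is good to about 2 mm. A picture is of the moment at which its call begins: read the wrist's pose just before it. get_calibration takes no time and is no camera call; for the wrist camera it gives the pose at the moment of the call.
- r.hand_in(): hands the job in; it is judged then, once.
Trained networks look in the newest picture that a camera, given by its name, has taken for a name from the list of things; names that differ only in an ending like _2 or _b are one class to them, and where a whole thing is asked for, a point or a joint stands for the part that bears it (a point fixed in the world has none). Each returns a list of dicts, best first, with "score" (0 to 1); they miss things now and then, are a little off and sometimes report something else, mostly with a low value. They report only what shows in the picture. A call takes as long as a camera call.
- r.search_frame(target, camera): "xyz" ([x, y, z] in m, in world coordinates, good to about 4 mm: the middle of the surface that is visible of it).
- r.landmark_of(target, camera): "xyz" ([x, y, z] in m, in world coordinates, good to about 4 mm: a listed point, or the origin of a listed thing).
The state is a dict: "clock": time; "joints": joint angles; "qvel": joint speeds; "tau": joint torques, N m; "tcp_pos": TCP position; "orientation": TCP orientation; "contact_force": force on the tool from outside, world axes, zero at the start; "moment": the same for the moment, N m; "grip_width": finger opening in m; "gripper_force": force on a finger pad.
Only numpy, scipy, OpenCV 4.12 (cv2) and the standard library are available. Lean on these libraries where they do the work, as an engineer would, in place of code of your own. Each camera call takes 0.05 s, during which the arm holds its last target. There are 200 camera calls.

TASK

The white lid is only standing loose on the glass storage box. Starting at the corner with the pull tab, run your fingertips clockwise (seen from above) along the border of the lid, all the way round and back to that corner, pressing gently, until it has snapped down flush on the glass on every side. Do not pick up or pull the lid or the box, do not shove the box along the worktop, and leave everything else standing as it is.

Things in the scene. Friction and masses are not known exactly. Their poses are not given: they have to be found in the camera images.
- storage_box: Clear glass storage dish with biscuits in it, 164 long (its y axis) x 114 wide (its x axis) x 58 mm high, about 1 kg, standing loose on four non-slip silicone feet; origin at the centre of its underside, z up. Its flat upper rim is 58 mm above its origin and has a small snap bead all round outside, just below it.
- lid: White plastic press-down lid, 183 (y) x 133 mm (x), of slippery plastic, flat on top, with a border 18 mm wide marked off by a shallow moulded line; eight sprung tongues in its skirt (each long side: middle and 58 mm either side; each short side: middle); a flat pull tab sticks out about 30 mm at its +x +y corner. Origin at its centre, 5 mm below the border's upper face; axes along the box's.
- rim_tab (a point): Point on the upper face of the lid's border at the pull-tab corner, 11 mm in from both edges. Upper face about 70 mm above the worktop at the start (level, on the tongues); 63 mm all round once home. A place snaps down under about 5 to 20 N and stays down, while the far side still stands up.
- rim_1 (a point): Point on the upper face of the lid's border, 11 mm in from the edge, at the middle of the next (long) edge; clockwise from above the points run rim_tab, rim_1, ... rim_7 and back to rim_tab.
- rim_2 (a point): Point on the upper face of the lid's border, 11 mm in from the edge, at the second corner; clockwise from above the points run rim_tab, rim_1, ... rim_7 and back to rim_tab.
- rim_3 (a point): Point on the upper face of the lid's border, 11 mm in from the edge, at the middle of the next (short) edge; clockwise from above the points run rim_tab, rim_1, ... rim_7 and back to rim_tab.
- rim_4 (a point): Point on the upper face of the lid's border, 11 mm in from the edge, at the corner opposite the pull tab; clockwise from above the points run rim_tab, rim_1, ... rim_7 and back to rim_tab.
- rim_5 (a point): Point on the upper face of the lid's border, 11 mm in from the edge, at the middle of the other long edge; clockwise from above the points run rim_tab, rim_1, ... rim_7 and back to rim_tab.
- rim_6 (a point): Point on the upper face of the lid's border, 11 mm in from the edge, at the last corner; clockwise from above the points run rim_tab, rim_1, ... rim_7 and back to rim_tab.
- rim_7 (a point): Point on the upper face of the lid's border, 11 mm in from the edge, at the middle of the last (short) edge; clockwise from above the points run rim_tab, rim_1, ... rim_7 and back to rim_tab.
- jar: Bystander: spice jar with red cap, 47 x 47 x 97 mm, standing beside the dish, about 28 mm from the lid's edge; origin at the centre of its underside.
- teaspoon: Bystander: teaspoon, 139 x 30 x 10 mm, lying beside a long edge of the lid, about 26 mm from it; origin at the centre of its underside.
- tuna_tin: Bystander: flat tin, 87 x 86 x 40 mm, left of the work; origin at the centre of its underside.
- trivet: Bystander: round pot stand, diameter 160, 12 mm thick, right of the work; origin at the centre of its underside.
- cup: Bystander: wide cup, 90 x 114 x 60 mm, standing on the pot stand; origin at the centre of its underside.

How it is judged:
On the way, in this order (a step that is already met when the one before it is completed fails the run):
1. the fingertips press on the lid at the corner with the pull tab (horizontal distance between the grasp point and rim_tab below 0.026 m and contact force between the fingers and lid above 0.5 N).
2. the fingertips press on the lid at the middle of the next (long) edge (horizontal distance between the grasp point and rim_1 below 0.026 m and contact force between the fingers and lid above 0.5 N).
3. the fingertips press on the lid at the second corner (horizontal distance between the grasp point and rim_2 below 0.026 m and contact force between the fingers and lid above 0.5 N).
4. the fingertips press on the lid at the middle of the next (short) edge (horizontal distance between the grasp point and rim_3 below 0.026 m and contact force between the fingers and lid above 0.5 N).
5. the fingertips press on the lid at the corner opposite the pull tab (horizontal distance between the grasp point and rim_4 below 0.026 m and contact force between the fingers and lid above 0.5 N).
6. the fingertips press on the lid at the middle of the other long edge (horizontal distance between the grasp point and rim_5 below 0.026 m and contact force between the fingers and lid above 0.5 N).
7. the fingertips press on the lid at the last corner (horizontal distance between the grasp point and rim_6 below 0.026 m and contact force between the fingers and lid above 0.5 N).
8. the fingertips press on the lid at the middle of the last (short) edge (horizontal distance between the grasp point and rim_7 below 0.026 m and contact force between the fingers and lid above 0.5 N).
9. the fingertips are back, pressing at the corner with the pull tab (all of step 1).
At the end, for the whole second after the job is handed in: The lid is down within 1.5 mm of flush at all four corners and the middles of all four edges, and the box stands flat on the worktop, both at rest (z of each of rim_tab, rim_1, rim_2, rim_3, rim_4, rim_5, rim_6, rim_7 in the frame of storage_box below 0.0645 m and angle between storage_box's own z axis and vertical below 0.03 rad and height (world z) of storage_box below 0.005 m and linear speed of each of lid, storage_box below 0.02 m/s); the robot touches nothing.
It fails at once if the lid or the box is lifted (height (world z) of storage_box above 0.012 m or z of any of rim_tab, rim_4 in the frame of storage_box above 0.085 m).
It fails at once if the box is shoved more than 40 mm along the worktop (distance of storage_box from where it was at the start of the episode above 0.04 m).
It fails at once if the lid is pressed harder than 70 N (contact force between the fingers and lid above 70 N).
It fails at once if a bystander is moved more than 30 mm (distance of any of jar, teaspoon, tuna_tin, trivet, cup from where it was at the start of the episode above 0.03 m).
It also fails if it takes over 64 s, if anything falls off the work surface, if the arm or the gripper's body presses on something with over 40 N, if the wrist force passes 120 N, or if a joint passes its speed limit or range.

## Working session

There is one attempt and no reset: what is moved stays moved. The work goes in short steps, Python scripts to look and compute and a shell command to move; the robot and the scene stay as the last step left them, time stands still between calls to the robot, and variables do not carry over. Pictures are saved under pics/ and viewed, at most 10 in all, crops included, and the job is handed in when it is done.

```bash
mkdir -p pics; ls
python3 - <<'E'
from bench import r
import cv2,numpy as np
o=r.get_obs();print(o['clock'],o['tcp_pos'],o['orientation'],o['grip_width'],o['contact_force'])
p,d=r.grab_frame("top");cv2.imwrite("pics/top.png",p[:,:,::-1])
for n in ["rim_tab"]+["rim_%d"%i for i in range(1,8)]+["lid","storage_box","jar","teaspoon"]:
    l=r.landmark_of(n,"top");print(n,[(np.round(a["xyz"],3).tolist(),round(a["score"],2)) for a in l[:2]])
E
```

```text
pics
0.0 [ 0.2956111  -0.60610086  0.20882117] [-3.05933111e+00 -7.06346630e-01  8.13837786e-04] 0.08544729593457914 [-0.12949157 -0.19693313 -0.96364951]
rim_tab [([0.503, 0.102, 0.069], 0.87)]
rim_1 [([0.456, 0.26, 0.072], 0.92), ([0.608, 0.137, 0.069], 0.91)]
rim_2 [([0.456, 0.26, 0.072], 0.92), ([0.608, 0.137, 0.069], 0.91)]
rim_3 [([0.456, 0.26, 0.072], 0.92), ([0.608, 0.137, 0.069], 0.91)]
rim_4 [([0.456, 0.26, 0.072], 0.92), ([0.608, 0.137, 0.069], 0.91)]
rim_5 [([0.456, 0.26, 0.072], 0.92), ([0.608, 0.137, 0.069], 0.91)]
rim_6 [([0.456, 0.26, 0.072], 0.92), ([0.608, 0.137, 0.069], 0.91)]
rim_7 [([0.456, 0.26, 0.072], 0.92), ([0.608, 0.137, 0.069], 0.91)]
lid [([0.535, 0.199, 0.062], 0.87)]
storage_box [([0.502, 0.101, 0.069], 0.36)]
jar [([0.656, 0.212, -0.002], 0.64), ([0.435, -0.303, 0.003], 0.63)]
teaspoon [([0.423, 0.178, -0.002], 0.66), ([0.609, 0.138, 0.07], 0.4)]
```

View pics/top.png

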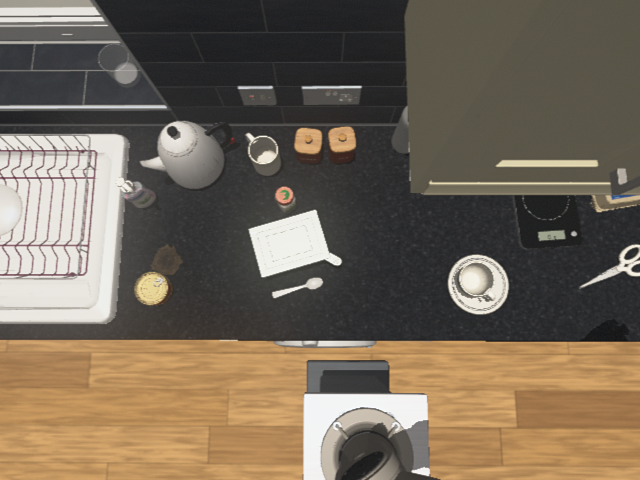

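The top view shows the lid at about (290,243), with the tab at its near right corner (335,260). The jar is just beyond it at (285,197) and the spoon on the near side at (300,287). The landmarks agree with the given lid size. I'll fit the pose and work out the move in tool axes.

```bash
cat > h.py <<'E'
from bench import r
import numpy as np, cv2
from scipy.spatial.transform import Rotation as Ro
C=np.array([.5330,.1985]); YAW=196.4
def pts(C=C,yaw=YAW):
    a=np.radians(yaw);R=np.array([[np.cos(a),-np.sin(a)],[np.sin(a),np.cos(a)]])
    L=np.array([[.0555,.0805],[.0555,0],[.0555,-.0805],[0,-.0805],[-.0555,-.0805],[-.0555,0],[-.0555,.0805],[0,.0805]])
    return C+L@R.T
def st(target=None):
    o=r.get_obs();R=Ro.from_rotvec(o['orientation']).as_matrix();p=np.array(o['tcp_pos'])
    print('t',o['clock'],'tcp',p.round(4),'F',np.round(o['contact_force'],1),'tool x yaw',np.degrees(np.arctan2(R[1,0],R[0,0])).round(2),'z',R[:,2].round(4),'w',round(o['grip_width'],4))
    if target is not None: print('tool shift',(R.T@(np.array(target)-p)*1000).round(1))
E
python3 - <<'E'
from h import *
print(pts().round(4)); st([*pts()[0],.12])
p,d=r.grab_frame("top");c=r.get_calibration("top");K=c['mtx'];T=c['extrinsics']
v,u=np.mgrid[:480,:640];X=np.stack([(u-K[0,2])*d/K[0,0],(v-K[1,2])*d/K[1,1],d],-1)@T[:3,:3].T+T[:3,3]
m=(abs(X[...,2]-.068)<.012)&(p.min(-1)>130)&(np.hypot(X[...,0]-.533,X[...,1]-.1985)<.15)
m=cv2.morphologyEx(m.astype(np.uint8),cv2.MORPH_OPEN,np.ones((13,13)))
xy=X[m>0][:,:2].astype(np.float32);print(len(xy),cv2.minAreaRect(xy),np.median(X[m>0][:,2]))
E
```

```text
[[0.5025 0.1056]
 [0.4798 0.1828]
 [0.457  0.2601]
 [0.5103 0.2757]
 [0.5635 0.2914]
 [0.5862 0.2142]
 [0.609  0.1369]
 [0.5557 0.1213]]
t 0.65 tcp [ 0.2959 -0.6067  0.2098] F [-0.1  0.   0. ] tool x yaw 26.0 z [-0.e+00 -1.e-04 -1.e+00] w 0.0853
tool shift [ 497.9 -549.7   89.8]
2731 ((0.5370464324951172, 0.1974256932735443), (0.13019174337387085, 0.18615657091140747), 12.214113235473633) 0.06897945675047068
```

```bash
python3 -m jog '[{"fingers":0,"x":0.041,"y":-0.045},{"fingers":0,"x":0.041,"y":-0.045},{"fingers":0,"x":0.041,"y":-0.045},{"fingers":0,"x":0.041,"y":-0.045},{"fingers":0,"x":0.041,"y":-0.045},{"fingers":0,"x":0.041,"y":-0.045},{"fingers":0,"x":0.041,"y":-0.045},{"fingers":0,"x":0.041,"y":-0.045}]' 40
python3 -m jog '[{"x":0.041,"y":-0.045},{"x":0.041,"y":-0.045},{"x":0.041,"y":-0.045},{"x":0.041,"y":-0.045},{"rz":9.6},{}]'
python3 - <<'E'
from h import *
st([*pts()[0],.12])
p,d=r.grab_frame("wrist");cv2.imwrite("pics/w1.png",p[:,:,::-1])
for n in ["rim_tab","rim_1","lid","storage_box"]:
    l=r.landmark_of(n,"wrist");print(n,[(np.round(a["xyz"],3).tolist(),round(a["score"],2)) for a in l[:3]])
E
```

```text
t 0.7 tcp [ 0.2959 -0.6067  0.2098] F [0.2 0.3 0.3] tool x yaw 26.0 z [ 1.e-04 -0.e+00 -1.e+00] w 0.0854
tool shift [ 497.9 -549.7   89.8]
rim_tab []
rim_1 []
lid []
storage_box []validation failed for argument at $[0]...
validation failed for argument at $[0]...
```

View pics/w1.png

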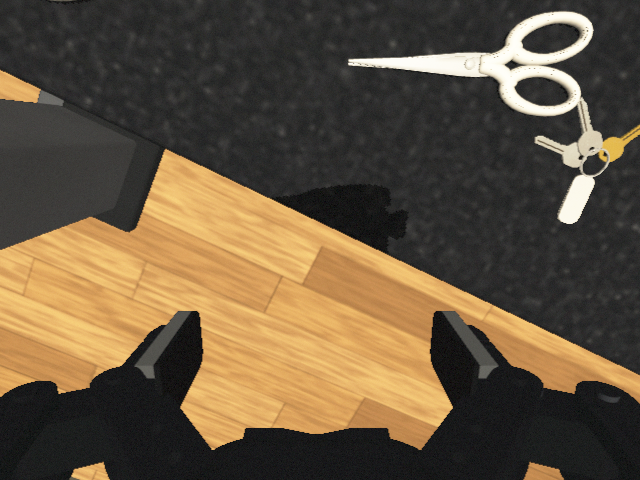

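The rows were refused, so the arm hasn't moved: this view shows only the worktop edge, the scissors and the open fingers. A row probably needs all seven keys, so I'll resend it in full.

```bash
python3 -m jog '[{"fingers":0,"x":0.041,"y":-0.045,"z":0,"rx":0,"ry":0,"rz":0},{"fingers":0,"x":0.041,"y":-0.045,"z":0,"rx":0,"ry":0,"rz":0},{"fingers":0,"x":0.041,"y":-0.045,"z":0,"rx":0,"ry":0,"rz":0},{"fingers":0,"x":0.041,"y":-0.045,"z":0,"rx":0,"ry":0,"rz":0},{"fingers":0,"x":0.041,"y":-0.045,"z":0,"rx":0,"ry":0,"rz":0},{"fingers":0,"x":0.041,"y":-0.045,"z":0,"rx":0,"ry":0,"rz":0},{"fingers":0,"x":0.041,"y":-0.045,"z":0,"rx":0,"ry":0,"rz":0},{"fingers":0,"x":0.041,"y":-0.045,"z":0,"rx":0,"ry":0,"rz":0}]' 40
```

```text
clock: 1.95
tcp_pos: [0.4334, -0.1376, 0.2103]
orientation: [3.06, 0.706, 0.002]
contact_force: [1.2, 0.4, -0.3]
grip_width: -0.0001
gripper_force: 0.0
```

```bash
python3 -m jog '[{"fingers":0,"x":0.041,"y":-0.045,"z":0,"rx":0,"ry":0,"rz":0},{"fingers":0,"x":0.041,"y":-0.045,"z":0,"rx":0,"ry":0,"rz":0},{"fingers":0,"x":0.041,"y":-0.045,"z":0,"rx":0,"ry":0,"rz":0},{"fingers":0,"x":0,"y":0,"z":0,"rx":0,"ry":0,"rz":9.6},{"fingers":0,"x":0,"y":0,"z":0,"rx":0,"ry":0,"rz":0},{"fingers":0,"x":0,"y":0,"z":0,"rx":0,"ry":0,"rz":0}]'
python3 - <<'E'
from h import *
st([*pts()[0],.12])
p,d=r.grab_frame("wrist");cv2.imwrite("pics/w2.png",p[:,:,::-1])
for n in ["rim_tab","rim_1","lid"]:
    l=r.landmark_of(n,"wrist");print(n,[(np.round(a["xyz"],3).tolist(),round(a["score"],2)) for a in l[:7]])
E
```

```text
clock: 2.7
tcp_pos: [0.4842, 0.035, 0.2098]
orientation: [3.109, 0.45, -0.0]
contact_force: [-0.5, -0.2, -0.5]
grip_width: 0.0003
gripper_force: 0.0
t 2.7 tcp [0.4842 0.035  0.2098] F [-0.5 -0.2 -0.5] tool x yaw 16.49 z [-0.e+00 -5.e-04 -1.e+00] w 0.0003
tool shift [ 37.6 -62.6  89.8]
rim_tab [([0.507, 0.101, 0.068], 0.73), ([0.538, 0.195, 0.064], 0.71), ([0.588, 0.212, 0.068], 0.47)]
rim_1 [([0.509, 0.272, 0.064], 0.83), ([0.459, 0.257, 0.07], 0.82), ([0.612, 0.138, 0.067], 0.79), ([0.479, 0.18, 0.066], 0.76), ([0.585, 0.213, 0.068], 0.63), ([0.561, 0.121, 0.073], 0.6)]
lid [([0.536, 0.197, 0.065], 0.97)]
```

View pics/w2.png

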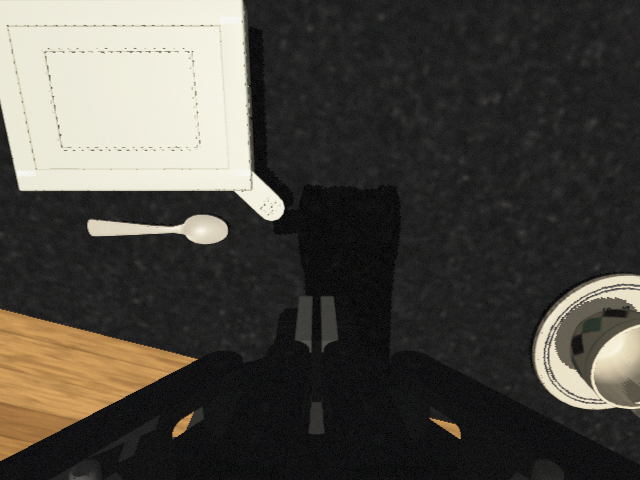

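The lid's edges line up with the image axes, so the yaw is right. The spoon at (160,230) and the tab at (270,205) are clear of the path. Averaging the seven points moves the centre to about (0.5345, 0.1965). Next I go over rim_tab and descend.

```bash
sed -i 's/^C=.*/C=np.array([.5345,.1965]); YAW=196.4/' h.py; python3 -m jog '[{"fingers":0,"x":0.0385,"y":-0.0305,"z":0,"rx":0,"ry":0,"rz":0},{"fingers":0,"x":0,"y":-0.03,"z":0.03,"rx":0,"ry":0,"rz":0},{"fingers":0,"x":0,"y":0,"z":0.05,"rx":0,"ry":0,"rz":0},{"fingers":0,"x":0,"y":0,"z":0.03,"rx":0,"ry":0,"rz":0},{"fingers":0,"x":0,"y":0,"z":0.02,"rx":0,"ry":0,"rz":0},{"fingers":0,"x":0,"y":0,"z":0,"rx":0,"ry":0,"rz":0},{"fingers":0,"x":0,"y":0,"z":0,"rx":0,"ry":0,"rz":0}]'; python3 -c "
from h import *
st([*pts()[0],.07])"
```

```text
clock: 3.78
tcp_pos: [0.5048, 0.1048, 0.0806]
orientation: [-3.109, -0.448, -0.002]
contact_force: [-0.4, -0.2, -0.3]
grip_width: -0.0002
gripper_force: 0.0
t 3.775 tcp [0.5048 0.1048 0.0806] F [-0.4 -0.2 -0.3] tool x yaw 16.39 z [ 1.2e-03  3.0e-04 -1.0e+00] w -0.0002
tool shift [-1.2  0.9 10.6]
```

```bash
python3 -m jog '[{"fingers":0,"x":0,"y":0,"z":0.004,"rx":0,"ry":0,"rz":0},{"fingers":0,"x":0,"y":0,"z":0.004,"rx":0,"ry":0,"rz":0},{"fingers":0,"x":0,"y":0,"z":0.003,"rx":0,"ry":0,"rz":0},{"fingers":0,"x":0,"y":0,"z":0.002,"rx":0,"ry":0,"rz":0},{"fingers":0,"x":0,"y":0,"z":0,"rx":0,"ry":0,"rz":0}]';python3 -m jog '[{"fingers":0,"x":0,"y":0,"z":0.002,"rx":0,"ry":0,"rz":0},{"fingers":0,"x":0,"y":0,"z":0,"rx":0,"ry":0,"rz":0}]';python3 -m jog '[{"fingers":0,"x":0,"y":0,"z":0.002,"rx":0,"ry":0,"rz":0},{"fingers":0,"x":0,"y":0,"z":0,"rx":0,"ry":0,"rz":0}]'
```

```text
clock: 4.4
tcp_pos: [0.504, 0.1048, 0.0667]
orientation: [3.109, 0.448, -0.0]
contact_force: [0.3, 1.5, 0.1]
grip_width: -0.0001
gripper_force: 0.0
clock: 4.65
tcp_pos: [0.5041, 0.1048, 0.0647]
orientation: [3.109, 0.448, -0.0]
contact_force: [-0.4, 0.0, 0.2]
grip_width: -0.0004
gripper_force: 0.0
clock: 4.9
tcp_pos: [0.504, 0.1048, 0.0626]
orientation: [3.109, 0.448, -0.0]
contact_force: [-0.6, 0.1, 0.7]
grip_width: 0.0001
gripper_force: 0.0
```

```bash
for i in 1 2; do python3 -m jog '[{"fingers":0,"x":0,"y":0,"z":0.0015,"rx":0,"ry":0,"rz":0},{"fingers":0,"x":0,"y":0,"z":0,"rx":0,"ry":0,"rz":0}]'|grep -E 'tcp|contact'; done; python3 -c "
from h import *
p,d=r.grab_frame('wrist');cv2.imwrite('pics/w3.png',p[:,:,::-1])
p,d=r.grab_frame('scene');cv2.imwrite('pics/s3.png',p[:,:,::-1])"
```

```text
tcp_pos: [0.504, 0.1048, 0.0612]
contact_force: [0.5, -0.4, -0.0]
tcp_pos: [0.5041, 0.1048, 0.0597]
contact_force: [-0.2, -0.1, 1.0]
```

View pics/w3.png

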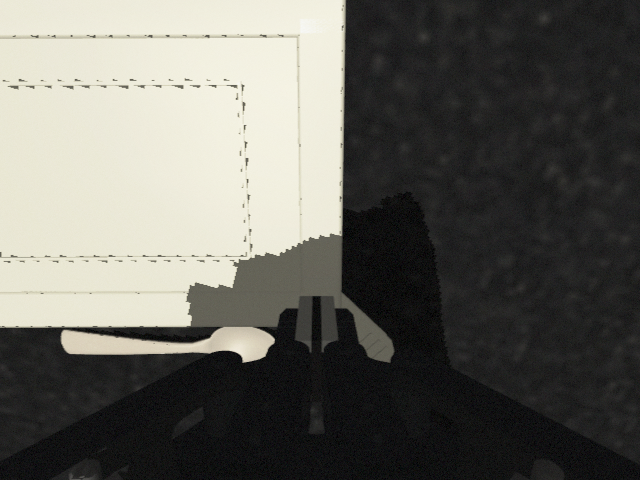

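The fingertips at (317,297) are 11 to 12 mm inside the corner at (343,327), so the position is right. I'll check the lid height under them in the depth image.

```bash
cat >> h.py <<'E'
def lidz():
    p,d=r.grab_frame("wrist");c=r.get_calibration("wrist");K=c['mtx'];T=c['extrinsics']
    v,u=np.mgrid[:480,:640];X=np.stack([(u-K[0,2])*d/K[0,0],(v-K[1,2])*d/K[1,1],d],-1)@T[:3,:3].T+T[:3,3]
    return p,X
E
python3 - <<'E'
from h import *
p,X=lidz()
for n,u,v in [("tab",285,305),("near tip",330,280),("inner",150,200),("right top",325,60),("left near",60,310),("tip",303,310),("tip2",330,310),("spoon",100,342)]: print(n,np.median(X[v-4:v+5,u-4:u+5].reshape(-1,3),0).round(4))
E
```

```text
tab [0.4999 0.1175 0.0703]
near tip [0.5164 0.1021 0.0704]
inner [0.5286 0.1814 0.0699]
right top [0.5976 0.1289 0.0704]
left near [0.4698 0.2107 0.0703]
tip [0.513  0.1121 0.0985]
tip2 [0.5158 0.103  0.0987]
spoon [0.4124 0.2196 0.0068]
```

View pics/s3.png

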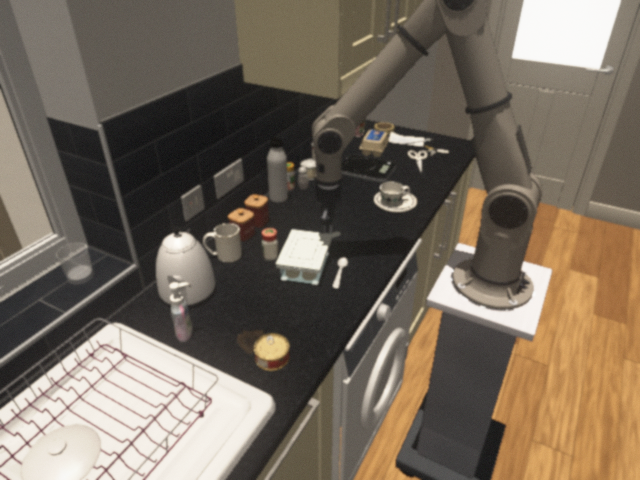

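Run:
```python
from h import *
p,X=lidz()
for v in (294,297,298,300,303,310,320,340): print(v,X[v,304].round(4),X[v,328].round(4))
st()
```

```text
294 [0.5076 0.111  0.0713] [0.5098 0.101  0.0698]
297 [0.5131 0.1121 0.0872] [0.5156 0.1033 0.0871]
298 [0.5134 0.1121 0.0888] [0.516  0.1034 0.0889]
300 [0.513  0.112  0.0897] [0.5158 0.1034 0.0903]
303 [0.5134 0.112  0.0934] [0.5157 0.1035 0.0929]
310 [0.5132 0.1118 0.0986] [0.5156 0.1036 0.0988]
320 [0.5133 0.1116 0.1064] [0.5155 0.1038 0.1062]
340 [0.5134 0.1112 0.1195] [0.5154 0.1042 0.1194]
t 5.6 tcp [0.5042 0.1048 0.0598] F [-0.   0.5 -1.3] tool x yaw 16.4 z [ 0.  0. -1.] w -0.0
```

The depth image puts the finger ends at about z = 0.086, well above the reported TCP. The lid is untouched and level at 0.070. I'll keep descending until there is contact.

```bash
for i in 1 2 3 4 5; do python3 -m jog '[{"fingers":0,"x":0,"y":0,"z":0.0025,"rx":0,"ry":0,"rz":0},{"fingers":0,"x":0,"y":0,"z":0,"rx":0,"ry":0,"rz":0}]'|grep -E 'tcp|contact'; done
python3 - <<'E'
from h import *
p,X=lidz()
for v in (288,292,296,298,302): print(v,X[v,304].round(4))
cv2.imwrite('pics/w4.png',p[:,:,::-1])
E
```

```text
tcp_pos: [0.504, 0.1048, 0.0571]
contact_force: [0.1, 0.2, 0.0]
tcp_pos: [0.5039, 0.1048, 0.0546]
contact_force: [0.8, 0.2, -0.0]
tcp_pos: [0.504, 0.1048, 0.0521]
contact_force: [0.9, 0.6, 0.3]
tcp_pos: [0.504, 0.1048, 0.0496]
contact_force: [1.1, 0.7, 0.3]
tcp_pos: [0.5042, 0.1047, 0.0473]
contact_force: [0.5, 0.3, 1.3]
288 [0.5149 0.1127 0.0703]
292 [0.5124 0.112  0.0683]
296 [0.5132 0.112  0.0739]
298 [0.5132 0.112  0.0759]
302 [0.5135 0.1119 0.0801]
```

```bash
for i in 1 2 3 4 5; do python3 -m jog '[{"fingers":0,"x":0,"y":0,"z":0.0015,"rx":0,"ry":0,"rz":0},{"fingers":0,"x":0,"y":0,"z":0,"rx":0,"ry":0,"rz":0}]'|grep -E 'tcp|contact'; done
```

```text
tcp_pos: [0.5041, 0.1045, 0.0459]
contact_force: [-1.4, -1.4, 3.1]
tcp_pos: [0.5041, 0.1045, 0.0442]
contact_force: [0.2, -2.4, 1.8]
tcp_pos: [0.5041, 0.1053, 0.0426]
contact_force: [-0.1, -0.9, 0.4]
tcp_pos: [0.5043, 0.1053, 0.0417]
contact_force: [-1.9, -0.2, 6.6]
tcp_pos: [0.5045, 0.1053, 0.0413]
contact_force: [-5.6, -1.7, 19.4]
```

```bash
python3 -m jog '[{"fingers":0,"x":0,"y":0,"z":0.001,"rx":0,"ry":0,"rz":0},{"fingers":0,"x":0,"y":0,"z":0,"rx":0,"ry":0,"rz":0},{"fingers":0,"x":0,"y":0,"z":0,"rx":0,"ry":0,"rz":0}]'|grep -E 'clock|tcp|contact'
python3 - <<'E'
from h import *
p,X=lidz()
cv2.imwrite('pics/w5.png',p[:,:,::-1])
P=X.reshape(-1,3);Q=P[(P[:,2]>.055)&(P[:,2]<.08)]
D=pts()
a=np.radians(YAW);M=np.array([[np.cos(a),-np.sin(a)],[np.sin(a),np.cos(a)]])
L=(Q[:,:2]-C)@M
for n,(x,y) in enumerate([(.05,.05),(.05,0),(.05,-.05),(.02,.08),(0,.08),(-.03,.08),(0,0)]):
    s=np.hypot(L[:,0]-x,L[:,1]-y)<.006; print((x,y),s.sum(),np.median(Q[s,2]).round(4) if s.any() else None)
E
```

```text
clock: 8.52
tcp_pos: [0.5045, 0.1053, 0.0411]
contact_force: [-8.5, -3.3, 28.1]
(0.05, 0.05) 661 0.0645
(0.05, 0) 693 0.0666
(0.05, -0.05) 0 None
(0.02, 0.08) 767 0.0648
(0, 0.08) 879 0.0658
(-0.03, 0.08) 1081 0.0672
(0, 0) 942 0.0687
```

The tab corner has snapped down, with the border near it at about 64 mm and the finger force at 28 N. Now I slide along the near long edge, easing off slightly.

```bash
python3 -m jog '[{"fingers":0,"x":0,"y":-0.01,"z":-0.0008,"rx":0,"ry":0,"rz":0},{"fingers":0,"x":0,"y":-0.01,"z":0,"rx":0,"ry":0,"rz":0},{"fingers":0,"x":0,"y":-0.01,"z":0,"rx":0,"ry":0,"rz":0},{"fingers":0,"x":0,"y":-0.01,"z":0,"rx":0,"ry":0,"rz":0}]'|grep -E 'tcp|contact';python3 -m jog '[{"fingers":0,"x":0,"y":-0.01,"z":0,"rx":0,"ry":0,"rz":0},{"fingers":0,"x":0,"y":-0.01,"z":0,"rx":0,"ry":0,"rz":0},{"fingers":0,"x":0,"y":-0.01,"z":0,"rx":0,"ry":0,"rz":0},{"fingers":0,"x":0,"y":-0.01,"z":0,"rx":0,"ry":0,"rz":0}]'|grep -E 'clock|tcp|contact'; python3 -c "
from h import *
st([*pts()[1],.041])"
```

```text
tcp_pos: [0.4964, 0.1416, 0.0418]
contact_force: [2.3, -8.2, 19.9]
clock: 9.57
tcp_pos: [0.485, 0.18, 0.0418]
contact_force: [1.8, -8.9, 19.9]
t 9.575 tcp [0.485  0.18   0.0418] F [ 1.8 -8.9 19.9] tool x yaw 16.25 z [ 0.0055 -0.0016 -1.    ] w 0.0004
tool shift [-3.4 -1.8  0.8]
```

```bash
python3 -m jog '[{"fingers":0,"x":-0.001,"y":-0.01,"z":0,"rx":0,"ry":0,"rz":0},{"fingers":0,"x":-0.001,"y":-0.01,"z":0,"rx":0,"ry":0,"rz":0},{"fingers":0,"x":-0.001,"y":-0.01,"z":0,"rx":0,"ry":0,"rz":0},{"fingers":0,"x":0,"y":-0.01,"z":0,"rx":0,"ry":0,"rz":0}]'|grep -E 'tcp|contact';python3 -m jog '[{"fingers":0,"x":0,"y":-0.01,"z":0,"rx":0,"ry":0,"rz":0},{"fingers":0,"x":0,"y":-0.01,"z":0,"rx":0,"ry":0,"rz":0},{"fingers":0,"x":0,"y":-0.01,"z":0,"rx":0,"ry":0,"rz":0},{"fingers":0,"x":0,"y":-0.011,"z":0,"rx":0,"ry":0,"rz":0},{"fingers":0,"x":0,"y":0,"z":0,"rx":0,"ry":0,"rz":0}]'|grep -E 'clock|tcp|contact'; python3 -c "
from h import *
st([*pts()[2],.041])
for n in ('lid','storage_box','jar','teaspoon'):
    r.grab_frame('top') if n=='lid' else 0
    print(n,[(np.round(a['xyz'],3).tolist(),round(a['score'],2)) for a in r.landmark_of(n,'top')[:1]])"
```

```text
tcp_pos: [0.4705, 0.2178, 0.0416]
contact_force: [2.0, -8.8, 18.2]
clock: 10.7
tcp_pos: [0.4581, 0.2593, 0.0415]
contact_force: [1.4, -3.6, 15.8]
t 10.7 tcp [0.4581 0.2593 0.0415] F [ 1.4 -3.6 15.8] tool x yaw 16.39 z [ 0.0043  0.0011 -1.    ] w -0.0001
tool shift [0.1 1.3 0.5]
lid [([0.534, 0.201, 0.062], 0.75)]
storage_box [([0.556, 0.118, 0.067], 0.68)]
jar [([0.656, 0.215, -0.003], 0.86)]
teaspoon []
```

```bash
python3 -m jog '[{"fingers":0,"x":0,"y":0,"z":0.001,"rx":0,"ry":0,"rz":0},{"fingers":0,"x":0.01,"y":0,"z":0,"rx":0,"ry":0,"rz":0},{"fingers":0,"x":0.01,"y":0,"z":0,"rx":0,"ry":0,"rz":0},{"fingers":0,"x":0.01,"y":0,"z":0,"rx":0,"ry":0,"rz":0},{"fingers":0,"x":0.01,"y":0,"z":0,"rx":0,"ry":0,"rz":0},{"fingers":0,"x":0.01,"y":0,"z":0,"rx":0,"ry":0,"rz":0},{"fingers":0,"x":0.006,"y":0,"z":0,"rx":0,"ry":0,"rz":0}]'|grep -E 'tcp|contact';python3 -m jog '[{"fingers":0,"x":0.009,"y":0,"z":0,"rx":0,"ry":0,"rz":0},{"fingers":0,"x":0.009,"y":0,"z":0,"rx":0,"ry":0,"rz":0},{"fingers":0,"x":0.009,"y":0,"z":0,"rx":0,"ry":0,"rz":0},{"fingers":0,"x":0.009,"y":0,"z":0,"rx":0,"ry":0,"rz":0},{"fingers":0,"x":0.009,"y":0,"z":0,"rx":0,"ry":0,"rz":0},{"fingers":0,"x":0.009,"y":0,"z":0,"rx":0,"ry":0,"rz":0},{"fingers":0,"x":0.001,"y":0,"z":0,"rx":0,"ry":0,"rz":0}]'|grep -E 'clock|tcp|contact'; python3 -c "
from h import *
st([*pts()[4],.041])"
```

```text
tcp_pos: [0.5058, 0.2756, 0.0414]
contact_force: [-20.6, -6.8, 38.7]
clock: 12.7
tcp_pos: [0.5607, 0.2917, 0.0413]
contact_force: [-12.6, -4.4, 27.2]
t 12.7 tcp [0.5607 0.2917 0.0413] F [-12.6  -4.4  27.2] tool x yaw 16.47 z [-1.8e-03  7.0e-04 -1.0e+00] w -0.0001
tool shift [3.5 3.4 0.3]
```

```bash
python3 -m jog '[{"fingers":0,"x":0.003,"y":0.01,"z":-0.0003,"rx":0,"ry":0,"rz":0},{"fingers":0,"x":0,"y":0.01,"z":0,"rx":0,"ry":0,"rz":0},{"fingers":0,"x":0,"y":0.01,"z":0,"rx":0,"ry":0,"rz":0},{"fingers":0,"x":0,"y":0.01,"z":0,"rx":0,"ry":0,"rz":0}]'|grep -E 'tcp|contact';python3 -m jog '[{"fingers":0,"x":0,"y":0.01,"z":0,"rx":0,"ry":0,"rz":0},{"fingers":0,"x":0,"y":0.01,"z":0,"rx":0,"ry":0,"rz":0},{"fingers":0,"x":0,"y":0.01,"z":0,"rx":0,"ry":0,"rz":0},{"fingers":0,"x":0,"y":0.01,"z":0,"rx":0,"ry":0,"rz":0},{"fingers":0,"x":0,"y":0.004,"z":0,"rx":0,"ry":0,"rz":0}]'|grep -E 'clock|tcp|contact'; python3 -c "
from h import *
st([*pts()[5],.041])"
```

```text
tcp_pos: [0.578, 0.2572, 0.0416]
contact_force: [-1.0, 5.0, 12.5]
clock: 13.82
tcp_pos: [0.5908, 0.2143, 0.0416]
contact_force: [-3.0, 4.8, 13.6]
t 13.825 tcp [0.5908 0.2143 0.0416] F [-3.   4.8 13.6] tool x yaw 16.49 z [ 0.0051  0.0063 -1.    ] w -0.0
tool shift [-3.6  1.2  0.5]
```

```bash
python3 -m jog '[{"fingers":0,"x":-0.003,"y":0.01,"z":0.0008,"rx":0,"ry":0,"rz":0},{"fingers":0,"x":-0.001,"y":0.01,"z":0,"rx":0,"ry":0,"rz":0},{"fingers":0,"x":0,"y":0.01,"z":0,"rx":0,"ry":0,"rz":0},{"fingers":0,"x":0,"y":0.01,"z":0,"rx":0,"ry":0,"rz":0}]'|grep -E 'tcp|contact';python3 -m jog '[{"fingers":0,"x":0,"y":0.01,"z":0,"rx":0,"ry":0,"rz":0},{"fingers":0,"x":0,"y":0.01,"z":0,"rx":0,"ry":0,"rz":0},{"fingers":0,"x":0,"y":0.01,"z":0,"rx":0,"ry":0,"rz":0},{"fingers":0,"x":0,"y":0.01,"z":0,"rx":0,"ry":0,"rz":0},{"fingers":0,"x":0,"y":0.001,"z":0,"rx":0,"ry":0,"rz":0}]'|grep -E 'clock|tcp|contact'
python3 - <<'E'
from h import *
st([*pts()[6],.041])
r.grab_frame('wrist')
for n in ('rim_1','rim_tab','lid'): print(n,[(np.round(a["xyz"],3).tolist(),round(a["score"],2)) for a in r.landmark_of(n,'wrist')[:5]])
E
```

```text
tcp_pos: [0.5988, 0.1765, 0.0415]
contact_force: [-1.6, 8.2, 16.3]
clock: 14.95
tcp_pos: [0.6109, 0.1358, 0.0415]
contact_force: [-2.1, 6.5, 18.1]
t 14.95 tcp [0.6109 0.1358 0.0415] F [-2.1  6.5 18.1] tool x yaw 16.49 z [ 0.0069  0.0062 -1.    ] w -0.0003
tool shift [-0.7  0.7  0.5]
rim_1 [([0.592, 0.212, 0.062], 0.96), ([0.559, 0.12, 0.064], 0.89)]
rim_tab []
lid []
```

```bash
python3 -m jog '[{"fingers":0,"x":-0.01,"y":0,"z":0.0005,"rx":0,"ry":0,"rz":0},{"fingers":0,"x":-0.01,"y":0,"z":0,"rx":0,"ry":0,"rz":0},{"fingers":0,"x":-0.01,"y":0,"z":0,"rx":0,"ry":0,"rz":0},{"fingers":0,"x":-0.01,"y":0,"z":0,"rx":0,"ry":0,"rz":0},{"fingers":0,"x":-0.01,"y":0,"z":0,"rx":0,"ry":0,"rz":0},{"fingers":0,"x":-0.006,"y":0,"z":0,"rx":0,"ry":0,"rz":0}]'|grep -E 'tcp|contact';python3 -m jog '[{"fingers":0,"x":-0.01,"y":0,"z":0,"rx":0,"ry":0,"rz":0},{"fingers":0,"x":-0.01,"y":0,"z":0,"rx":0,"ry":0,"rz":0},{"fingers":0,"x":-0.01,"y":0,"z":0,"rx":0,"ry":0,"rz":0},{"fingers":0,"x":-0.01,"y":0,"z":0,"rx":0,"ry":0,"rz":0},{"fingers":0,"x":-0.01,"y":0,"z":0,"rx":0,"ry":0,"rz":0},{"fingers":0,"x":-0.005,"y":0,"z":0.0003,"rx":0,"ry":0,"rz":0},{"fingers":0,"x":0,"y":0,"z":0,"rx":0,"ry":0,"rz":0}]'|grep -E 'clock|tcp|contact'
python3 - <<'E'
from h import *
st([*pts()[0],.041])
r.grab_frame('top')
for n in ('rim_1','rim_tab','lid','jar'): print(n,[(np.round(a["xyz"],3).tolist(),round(a["score"],2)) for a in r.landmark_of(n,'top')[:5]])
E
```

```text
tcp_pos: [0.5608, 0.1184, 0.0415]
contact_force: [6.8, 2.9, 14.7]
clock: 16.77
tcp_pos: [0.5087, 0.1031, 0.0414]
contact_force: [5.4, 2.4, 20.3]
t 16.775 tcp [0.5087 0.1031 0.0414] F [ 5.4  2.4 20.3] tool x yaw 16.43 z [ 0.0143  0.0054 -0.9999] w 0.0002
tool shift [-4.4 -1.8  0.3]
rim_1 [([0.46, 0.262, 0.064], 0.94), ([0.511, 0.278, 0.062], 0.89), ([0.61, 0.137, 0.064], 0.86), ([0.588, 0.216, 0.06], 0.82), ([0.48, 0.18, 0.066], 0.74)]
rim_tab [([0.5, 0.1, 0.062], 0.73), ([0.423, 0.181, -0.002], 0.52)]
lid [([0.533, 0.2, 0.06], 0.97)]
jar [([0.656, 0.214, -0.004], 0.56), ([0.42, 0.18, -0.003], 0.39)]
```

Loop closed. I'll lift off and check how flush the lid sits.

```bash
python3 -m jog '[{"fingers":0,"x":-0.004,"y":-0.001,"z":0,"rx":0,"ry":0,"rz":0},{"fingers":0,"x":0,"y":0,"z":0,"rx":0,"ry":0,"rz":0},{"fingers":0,"x":0,"y":0,"z":-0.03,"rx":0,"ry":0,"rz":0},{"fingers":0,"x":0,"y":0,"z":-0.05,"rx":0,"ry":0,"rz":0},{"fingers":0,"x":-0.03,"y":-0.02,"z":-0.05,"rx":0,"ry":0,"rz":0},{"fingers":0,"x":-0.02,"y":-0.03,"z":-0.05,"rx":0,"ry":0,"rz":0},{"fingers":0,"x":0,"y":-0.03,"z":0,"rx":0,"ry":0,"rz":0},{"fingers":0,"x":0,"y":0,"z":0,"rx":0,"ry":0,"rz":0}]'
python3 - <<'E'
from h import *
st()
p,X=lidz();cv2.imwrite('pics/w6.png',p[:,:,::-1])
P=X.reshape(-1,3);Q=P[(P[:,2]>.05)&(P[:,2]<.085)]
for n,q in enumerate(pts()):
    s=np.hypot(*(Q[:,:2]-q).T)<.006; print(n,s.sum(),np.median(Q[s,2]).round(4) if s.any() else None)
E
```

```text
clock: 18.02
tcp_pos: [0.4262, 0.1648, 0.2181]
orientation: [-3.108, -0.455, -0.003]
contact_force: [0.3, -0.7, 0.4]
grip_width: -0.0001
gripper_force: 0.0
t 18.025 tcp [0.4262 0.1648 0.2181] F [ 0.3 -0.7  0.4] tool x yaw 16.66 z [ 0.0019  0.0013 -1.    ] w -0.0001
0 176 0.063
1 182 0.063
2 182 0.063
3 215 0.0629
4 6 0.0626
5 13 0.0629
6 12 0.0629
7 209 0.0631
```

View pics/w6.png

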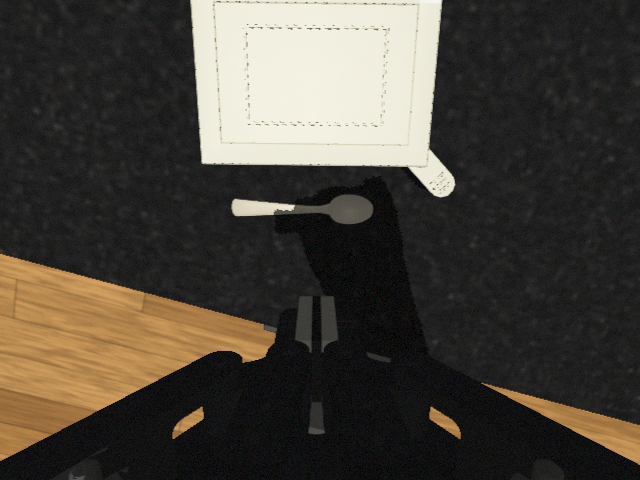

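The lid measures 63 mm at all eight points. It fills the top of the picture at (315,80), with the tab at (440,180) and the spoon at (300,208) undisturbed. Handing in.

```bash
python3 -c "
from bench import r
print(r.hand_in())"
```

```text
the job is handed in; nothing more can be done
None
```

The lid is pressed down flush, measuring about 63 mm at all eight border points after one clockwise pass from the tab corner and back; the job was handed in at about 18 s with the arm clear, and no verdict came back.

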